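# Close the loose filter-holder coupling, by hand and then with the spanner

## Task

One of the two steel filter holders on the bench has a loose hex coupling nut: turn that nut clockwise (seen from above) by hand until the rib on its top points at the round snug pip, then with the open-ended spanner only, tighten it on to its stop, where the rib lines up with the long tight bar. Do not put the spanner on the nut before it is hand-snug, or the fingers once it is well past the pip. Finally lay the spanner flat and lengthwise in the shallow metal tray; leave the other nut tight and do not shift the bystanding bottles, jars and boxes.

Things in the scene. Friction and masses are not known exactly. Their poses are not given: they have to be found in the camera images.
- nut_a (a joint): turn of the brass hex coupling nut on holder_a, rad, 0 to 2.6, growing as the nut is turned clockwise seen from above. It is the loose one (starts 0.1 to 0.9). 1.8 = rib at the snug pip (hand-snug), 2.6 = rib at the tight bar, hard stop. About 0.25 N m of friction; it stays where it is left. It does not rise or sink.
- nut_b (a joint): the same for the nut on holder_b, which is already tight (2.5 to 2.6) and must stay so
- nut_a_top (a point): centre of the top face of nut_a, on its vertical axis, 130 mm up; turns with the nut. Brass hex, 40 mm across flats, 30 mm tall (100 to 130 mm above the bench). Its x axis lies along the dark rib (12 x 6 x 4 mm) on the top; flats face along x and every 60 degrees from it. A fixed stub, diameter 14 mm, stands 20 mm above the top. Below the nut: a 30 mm neck, 12 mm clear, then the shoulder
- nut_b_top (a point): the same point of nut_b, on holder_b
- holder_a: bolted-down filter holder: steel cylinder, diameter 76, 88 mm tall, foot 90 mm, capped side port along -x at 45 mm height, 65 mm out. Origin under its centre. Dark marks on its shoulder, 31 mm from the axis, up to 94 mm high: long radial bar (13 x 6 mm, tight) along its +x axis; round pip (9 mm, snug) 0.8 rad anticlockwise of it. The nut's rib stands (2.6 - nut_a) rad anticlockwise of the bar
- holder_b: the other filter holder, the same shape
- spanner: flat open-ended spanner, 192 mm long, 0.3 kg, lying flat. Origin on its underside, x towards the head, z up. Handle: grey rubber bar, x -105 to 25 mm, 18 mm wide (y), 24 mm tall (z 0 to 24); grip it across y. Steel head z 0 to 14 mm, 72 mm wide: jaw open to +x, gap 43 mm (y) between prongs that reach x = 87 mm with flared tips, throat at x = 40 mm
- spanner_jaw (a point): where the nut's axis should be in the spanner's jaw: x = 65 mm, 7 mm above the underside
- spanner_grip (a point): point in the handle near the centre of mass, x = -20 mm, 12 mm above the underside
- tray: shallow open aluminium tray fixed to the bench, 240 (x) by 130 (y) by 18 mm tall, walls 4 mm, inner floor about 4 mm above the bench. Origin at the centre of its underside
- reagent_bottle: amber bottle, diameter 60, 160 mm tall; origin under its centre. Leave alone
- rinse_bottle: white bottle, diameter 56, 150 mm tall; origin under its centre. Leave alone
- swab_can: grey can, diameter 64, 140 mm tall; origin under its centre. Leave alone
- stain_jar: glass jar with black lid, diameter 56, 120 mm tall; origin under its centre. Leave alone
- cup_left: clear specimen pot with white lid, diameter 52, 65 mm tall; origin under its centre. Leave alone
- cup_right: the same, another pot. Leave alone
- slide_box: white flat box 100 x 75 x 34 mm; origin under its centre. Leave alone
- tape_stand: grey tape dispenser 150 x 55 x 78 mm; origin under its centre. Leave alone
There are look-alikes about, which are no part of the job. Of the things that look like the spanner, the middle-sized one is meant.

How it is judged:
On the way, in this order (a step that is already met when the one before it is completed fails the run):
1. the loose nut is turned by hand to the snug pip (nut_a between 1.6 and 2.0 rad) with the fingers off it again (value of joint nut_a between 1.6 and 2 rad and contact force between each of the fingers, spanner and nut_a below 0.2 N), for 0.2 s.
2. the spanner tightens it to its stop (nut_a above 2.45 rad) (value of joint nut_a above 2.45 rad), for 0.2 s.
At the end, for the whole second after the job is handed in: nut_a and nut_b both above 2.45 rad (tight within 0.15 rad), and the spanner at rest, handle-side up, flat on the tray's floor (origin within 40 mm along and 50 mm across of the tray's centre, less than 12 mm above its underside, tilt below 0.1 rad, along the tray within 0.45 rad) (value of joint each of nut_a, nut_b above 2.45 rad and x of spanner in the frame of tray between -0.04 and 0.04 m and y of spanner in the frame of tray between -0.05 and 0.05 m and z of spanner in the frame of tray between -0.005 and 0.012 m and angle between spanner's own z axis and vertical below 0.1 rad and angle between the x axis of spanner and the x axis of tray, either way round below 0.45 rad and linear speed of spanner below 0.02 m/s); the robot touches nothing.
It fails at once if the spanner bears on the loose nut (over 1 N) before it is hand-snug (nut_a below 1.55) (contact force between spanner and nut_a above 1 N and value of joint nut_a below 1.55 rad).
It fails at once if the fingers bear on the nut (over 1 N) when it is well past the snug pip (nut_a above 2.05) (contact force between the fingers and nut_a above 1 N and value of joint nut_a above 2.05 rad).
It fails at once if the tight nut is loosened (nut_b below 2.4) (value of joint nut_b below 2.4 rad).
It fails at once if a bystander is shifted by more than 25 mm (distance of any of reagent_bottle, rinse_bottle, swab_can, stain_jar, cup_left, cup_right, slide_box, tape_stand from where it was at the start of the episode above 0.025 m).
It also fails if it takes over 72 s, if anything falls off the work surface, if the arm or the gripper's body presses on something with over 40 N, if the wrist force passes 120 N, or if a joint passes its speed limit or range.

## Robot

A 7-joint arm with a two-finger parallel gripper is mounted at the origin on the work surface. World frame = base frame: x ahead of the robot, y to its left, z up, the work surface at z = 0. Lengths are in m, angles in rad, forces in N, time in s.
With the tool pointing down it reaches from about 0.425 to 0.875 m from the base axis. Payload 4.7 kg.
Tool frame: the origin (TCP) lies midway between the tips of the shut fingers; the grasp point (between the pads) lies 19 mm behind it; z points along the fingers, y is the line along which they close (so a half turn about z gives the same grasp; the last joint's range is limited). The gripper opens to 85 mm and grips with 20 to 120 N. Pads are 22 mm wide; open, the fingers measure 114 mm over their backs; the gripper's body (76 mm by 85 mm) begins 54 mm behind the grasp point. The pads swing forward as they close: fully open they stand 13 mm farther back than shut.
Start: joints at [-1.329, 0.321, -0.07, 1.45, 0.023, 1.371, -0.057], TCP at [0.147, 0.633, 0.231] pointing down, gripper open.
Joint ranges: [-2.86, 2.86], [-0.3, 2.09], [-1.38, 1.24], [0.06, 2.45], [-1.56, 4.7], [0.09, 2.05], [-2.69, 2.69]. Speed limits (rad/s): [2.57, 2.57, 3.14, 3.14, 3.14, 3.14, 3.14].

## Interface

Orientations are given as a unit quaternion [w, x, y, z].
In Python, from station import ctrl gives the robot as it stands.
- The arm moves only by the tool carry_out, never from a script. Its argument "increments" is a list that holds one entry, the list of rows, each a list of 4 numbers: the shift along the world's x, y, z in mm, then the turn about the world's z in rad. In form: [[[x, y, z, twist], ...]]. A call has 1 to 8 rows; each row is the pose to reach, as a shift and turn from the pose commanded when the call began; what a row does not reach only later rows make up. A row lasts 1/8 s, in which the tool goes at most 62.5 mm and 10.7 degrees, less where a joint would pass 70% of its speed; a pose out of reach is approached as far as the arm can. A call with a gripper value outside its range is refused whole. "grip" is the opening, from 0 (shut) to 1 (fully open), set as the call begins (left out, the last holds). The fingers move at their own pace and stop on an object; the grip force is fixed at half the most. Time passes only in rows, so rows that repeat a pose let the fingers close. It gives the time, the measured TCP pose, the force, the opening and the grip force at its end, in the units of the state.
- ctrl.observe(): the state, without advancing time (a new reading comes with each control period).
- ctrl.read_camera(name): name is "scene" or "top" or "wrist"; returns (picture, depth): 400x640x3 uint8, blue, green, red; 400x640 float32, m along the optical axis (not along the pixel's ray), 0 where there is no reading.
- ctrl.camera_model(name): a dict with "vertical_fov" (degrees; the focal length in pixels is half the picture's height over the tangent of half this angle, whatever the lens; pixels are square), "cx", "cy" (the principal point, pixels), "R" (3x3) and "t" (3): a world point X has camera coordinates R X + t. Camera axes: x right, y down, z forward; pixel columns grow to the right and rows downward; lengths in m; the calibration is good to about 2 mm. A picture is of the moment at which its call begins: read the wrist's pose just before it. camera_model takes no time and is no camera call; for the wrist camera it gives the pose at the moment of the call.
- ctrl.close_job(): hands the job in; it is judged then, once.
The state is a dict: "time": time; "qpos": joint angles; "qd": joint speeds; "effort": joint torques, N m; "tool_pos": TCP position; "tool_rot": TCP orientation; "force": force on the tool from outside, world axes, zero at the start; "ft_torque": the same for the moment, N m; "grip_width": finger opening in m; "gripper_force": force on a finger pad.
Only numpy, scipy, OpenCV 4.12 (cv2) and the standard library are available. Lean on these libraries where they do the work, as an engineer would, in place of code of your own. Each camera call takes 0.05 s, during which the arm holds its last target. There are 200 camera calls.

## Working session

There is one attempt and no reset: what is moved stays moved. The work goes in short steps, Python scripts to look and compute and a tool call to move; the robot and the scene stay as the last step left them, time stands still between calls to the robot, and variables do not carry over. Pictures are saved under pics/ and viewed, at most 10 in all, crops included, and the job is handed in when it is done.

Besides the shell and the picture viewer there is one more tool, called as name(argument=value, ...) on one line, values as JSON. carry_out: Moves the arm, as the interface text tells. Its arguments: {"type":"object","properties":{"increments":{"type":"array","items":{"type":"array","items":{"type":"array","items":{"type":"number"}}}},"grip":{"type":"number"}},"required":["increments"]}

```bash
ls; mkdir -p pics
cat > h.py <<'E'
import numpy as np, cv2
from station import ctrl
def cam(n):
    m=ctrl.camera_model(n); p,d=ctrl.read_camera(n)
    return p,d,m
def f_(m): return 200/np.tan(np.radians(m["vertical_fov"])/2)
def ray(m,u,v,z):
    R=np.array(m["R"]);t=np.array(m["t"]);f=f_(m)
    c=-R.T@t; d=R.T@np.array([(u-m["cx"])/f,(v-m["cy"])/f,1])
    return c+d*(z-c[2])/d[2]
def pts(m,d):
    R=np.array(m["R"]);t=np.array(m["t"]);f=f_(m)
    v,u=np.mgrid[0:d.shape[0],0:d.shape[1]]
    X=np.stack([(u-m["cx"])/f*d,(v-m["cy"])/f*d,d],-1)
    return (X-t)@R
def pix(m,X):
    x=np.array(m["R"])@np.array(X)+np.array(m["t"]);return x[:2]/x[2]*f_(m)+[m["cx"],m["cy"]]
E
python3 - <<'E'
from h import *
for n in("top","scene"):
    p,d,m=cam(n); cv2.imwrite(f"pics/{n}0.png",p); np.savez(f"{n}0.npz",p=p,d=d)
    print(n,m["vertical_fov"],m["cx"],m["cy"],np.round(-np.array(m["R"]).T@np.array(m["t"]),3),np.round(m["R"],2).tolist())
print(ctrl.observe())
E
```

```text
pics
top 45.36147634812337 321.4619948271135 192.7333387188418 [ 0.277 -0.134  1.389] [[0.1, -0.99, 0.0], [-0.97, -0.1, -0.2], [0.2, 0.02, -0.98]]
scene 57.694398665867595 321.9950686389208 202.37164269355063 [1.384 0.076 0.792] [[-0.2, 0.98, -0.0], [0.61, 0.12, -0.78], [-0.77, -0.16, -0.62]]
{'time': 0.1, 'qpos': array([-1.32889647,  0.3217455 , -0.07010427,  1.45158811,  0.02259339,
        1.37079534, -0.05689965]), 'qd': array([ 0.00084404, -0.00140511, -0.00138051, -0.00414503, -0.00015271,
        0.00138179,  0.00097264]), 'effort': array([-1.80027660e-04, -4.94881546e+01, -3.84157095e-01, -3.15207303e+01,
        1.29971397e-02,  7.51762855e-03,  1.54323999e-05]), 'tool_pos': array([0.1467133 , 0.63271664, 0.23031759]), 'tool_rot': array([-5.83765623e-05,  1.13630810e-01,  9.93522659e-01, -8.72610508e-04]), 'force': array([ 0.44439963, -0.97353324, -0.22241893]), 'ft_torque': array([-0.01409528,  0.01758462, -0.02808369]), 'gripper_force': 0.0, 'grip_width': 0.08541430767949383}
```

View pics/top0.png

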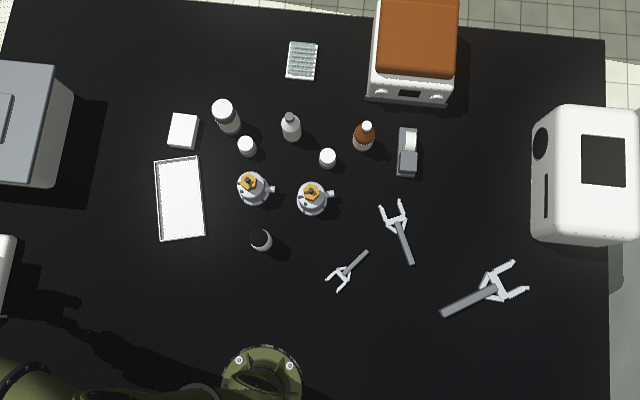

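View pics/scene0.png

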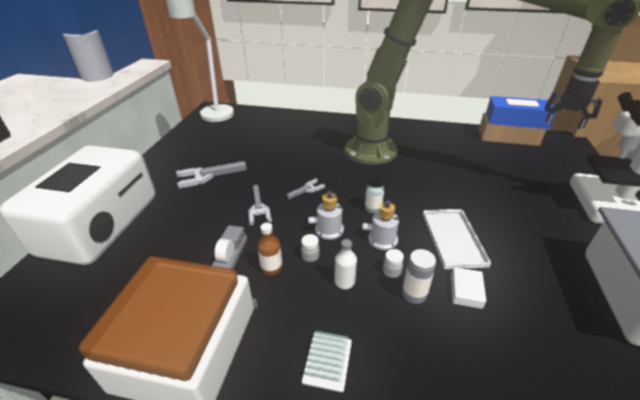

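Spanner look-alikes in the top view: small at (348,270), middle at (397,232), large at (485,290). The description picks the middle one. The holders are at (253,187) and (312,197), and the tray is at (180,198). Next I check these in a crop and measure.

Run:
```python
from h import *
z=np.load("top0.npz");p,d=z["p"],z["d"];m=ctrl.camera_model("top")
a=cv2.resize(p[160:275,225:425],None,fx=4,fy=4,interpolation=cv2.INTER_CUBIC);cv2.imwrite("pics/crop1.png",a)
P=pts(m,d)
hsv=cv2.cvtColor(p,cv2.COLOR_BGR2HSV)
# non-black blobs on bench
mask=((p.max(2)>75)&(P[...,2]>-0.02)&(P[...,2]<.3)).astype(np.uint8)
n,l,s,c=cv2.connectedComponentsWithStats(mask)
for i in range(1,n):
    if s[i,4]>60 and s[i,4]<6000:
        q=P[l==i]; r=cv2.minAreaRect(np.argwhere(l==i)[:,::-1].astype(np.float32))
        print(np.round(c[i]),s[i,4],"xyz",np.round(np.median(q,0),3),"zmax",round(float(np.percentile(q[:,2],98)),3),"rect",np.round(r[1]),round(r[2]))
        qb=q[q[:,2]<.06][:,:2].astype(np.float32)
        if len(qb)>20:
            R=cv2.minAreaRect(qb); print("   low rect",np.round(R[0],3),np.round(R[1],3),round(R[2],1))
br=(hsv[...,0]>8)&(hsv[...,0]<28)&(hsv[...,1]>110)&(P[...,2]>.11)&(P[...,2]<.14)
n,l,s,c=cv2.connectedComponentsWithStats(br.astype(np.uint8))
for i in range(1,n):
    if s[i,4]>25: print("brass",c[i],s[i],ray(m,*c[i],.13),np.median(P[l==i],0))
```

```text
[301.  60.] 1080 xyz [ 0.956 -0.004  0.025] zmax 0.043 rect [29. 38.] 7
   low rect [ 0.974 -0.002] [0.134 0.092] 0.2
[225. 115.] 586 xyz [0.728 0.183 0.137] zmax 0.144 rect [36. 23.] 63
   low rect [0.759 0.209] [0.127 0.061] 44.8
[183. 130.] 951 xyz [0.697 0.319 0.033] zmax 0.039 rect [28. 35.] 11
   low rect [0.707 0.329] [0.089 0.113] 87.8
[291. 127.] 451 xyz [ 0.719 -0.004  0.098] zmax 0.152 rect [29. 19.] 90
   low rect [0.746 0.015] [0.098 0.046] 36.7
[363. 135.] 478 xyz [ 0.713 -0.21   0.107] zmax 0.163 rect [21. 30.] 27
   low rect [ 0.743 -0.211] [0.094 0.072] 26.5
[407. 150.] 822 xyz [ 0.7   -0.343  0.059] zmax 0.079 rect [20. 48.] 3
   low rect [ 0.708 -0.347] [0.15  0.053] 0.3
[246. 145.] 285 xyz [0.664 0.123 0.063] zmax 0.069 rect [19. 18.] 45
   low rect [0.675 0.133] [0.07  0.049] 52.8
[327. 157.] 273 xyz [ 0.653 -0.115  0.064] zmax 0.07 rect [18. 16.] 90
   low rect [ 0.658 -0.11 ] [0.06  0.047] 59.9
[179. 198.] 3710 xyz [0.497 0.307 0.004] zmax 0.019 rect [83. 47.] 85
   low rect [0.502 0.308] [0.248 0.138] 14.3
[253. 188.] 820 xyz [0.535 0.08  0.086] zmax 0.142 rec
[... 567 characters left out ...]
 zmax 0.023 rect [19. 51.] 47
   low rect [ 0.347 -0.21 ] [0.054 0.145] 49.3
[487. 290.] 1299 xyz [ 0.326 -0.611  0.022] zmax 0.037 rect [35. 91.] 63
   low rect [ 0.317 -0.59 ] [0.097 0.268] 31.4
[259. 363.] 1139 xyz [0.073 0.018 0.013] zmax 0.292 rect [41. 77.] 86
   low rect [0.068 0.003] [0.096 0.216] 3.0
brass [364.31707317 132.83739837] [356 124  18  16 123] [ 0.7127459  -0.21130407  0.13      ] [ 0.71534461 -0.21017607  0.11667417]
brass [248.17901235 181.47530864] [240 173  17  17 162] [0.54274501 0.08819999 0.13      ] [0.54213791 0.08850141 0.12900295]
brass [311.00641026 192.17948718] [303 184  16  17 156] [ 0.53132862 -0.08345448  0.13      ] [ 0.52975012 -0.08438665  0.12908945]
```

View pics/crop1.png

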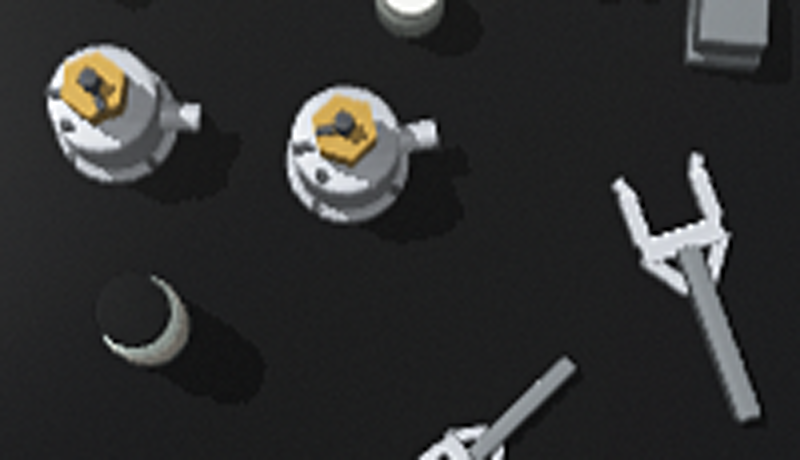

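Middle spanner confirmed: 194 x 72 mm, at about (0.465,-0.346), head at +23° from x. On the left holder (253,187) the rib points far anticlockwise of the bar, so it is loose and is holder_a. On the right holder the rib is on the bar, so it is tight. I move over holder_a for a close look.

carry_out(increments=[[[35, -48, 10, 0], [70, -96, 20, 0], [105, -145, 30, 0], [140, -193, 40, 0], [175, -241, 50, 0], [210, -290, 60, 0], [245, -338, 70, 0], [280, -386, 80, 0]]], grip=1)

```text
time: 1.1
tool_pos: [0.4275, 0.2454, 0.3114]
tool_rot: [-0.0, 0.114, 0.994, 0.0]
force: [0.8, 0.2, -0.1]
grip_width: 0.0852
gripper_force: 0.0
```

carry_out(increments=[[[30, -40, 0, 0], [60, -80, 0, 0], [80, -120, 0, 0], [95, -160, 0, 0], [95, -160, 0, 0], [95, -160, 0, 0]]])

```text
time: 1.85
tool_pos: [0.5215, 0.0879, 0.311]
tool_rot: [-0.0, 0.113, 0.994, 0.0]
force: [-0.6, -0.1, -0.1]
grip_width: 0.0857
gripper_force: 0.0
```

Run:
```python
from h import *
p,d,m=cam("wrist"); cv2.imwrite("pics/w1.png",p); np.savez("w1.npz",p=p,d=d)
o=ctrl.observe();print(o["tool_pos"],o["qpos"],o["tool_rot"],-np.array(m["R"]).T@np.array(m["t"]),np.round(m["R"],2).tolist())
print(pix(m,[.542,.088,.13]))
```

```text
[0.52133366 0.08854695 0.31104642] [-0.68851499  0.02510248  0.48332041  1.63893622 -0.01239215  1.48102134
  1.14059321] [-3.84391760e-04  1.12758170e-01  9.93622360e-01  2.30019301e-04] [0.44383441 0.10539696 0.45311826] [[0.22, 0.97, 0.0], [0.93, -0.21, 0.31], [0.3, -0.07, -0.95]]
[322.12806543 196.07662185]
```

View pics/w1.png

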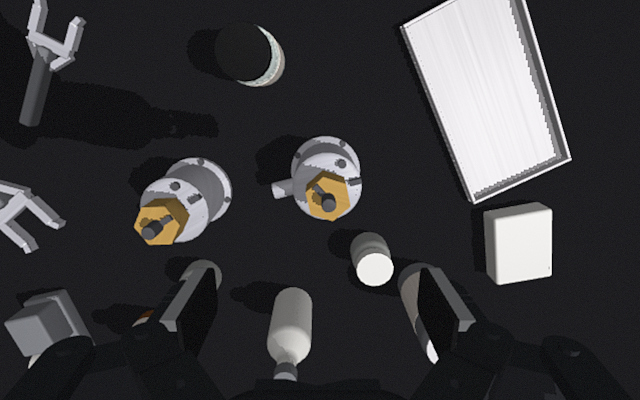

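Wrist view: nut_a at (328,197) with its rib towards (318,187), pip at (341,163), bar at (355,181). nut_b is at (160,225), tray at (487,98), spanner at top left (45,60).

```bash
cat > nut.py <<'E'
from h import *
def nut(p,d,m,c0,verbose=True):
    P=pts(m,d); hsv=cv2.cvtColor(p,cv2.COLOR_BGR2HSV); g=p.max(2)
    near=np.hypot(P[...,0]-c0[0],P[...,1]-c0[1])
    top=((near<.03)&(P[...,2]>.124)&(P[...,2]<.16)).astype(np.uint8)
    brass=((hsv[...,1]>100)&(hsv[...,0]>8)&(hsv[...,0]<30)&(top>0)).astype(np.uint8)
    cs,_=cv2.findContours(top if 0 else cv2.morphologyEx(brass,cv2.MORPH_CLOSE,np.ones((13,13))),cv2.RETR_EXTERNAL,cv2.CHAIN_APPROX_NONE)
    c=max(cs,key=cv2.contourArea)
    hull=cv2.convexHull(c)[:,0,:]
    W=np.array([ray(m,u,v,.13)[:2] for u,v in hull]).astype(np.float32)
    M=cv2.moments(W.reshape(-1,1,2)); ctr=np.array([M["m10"],M["m01"]])/M["m00"]
    # dense hull boundary, 6th harmonic
    B=np.concatenate([np.linspace(W[i],W[(i+1)%len(W)],40,endpoint=False) for i in range(len(W))])-ctr
    L=np.linalg.norm(np.roll(B,-1,0)-B,axis=1); r=np.hypot(*B.T); ph=np.arctan2(B[:,1],B[:,0])
    h=np.sum(L*(r-np.average(r,weights=L))*np.exp(6j*ph)); corner=np.angle(h)/6
    flat=corner+np.pi/6
    # marks: dark on top and shoulder
    out={"ctr":ctr,"flat":np.degrees(flat)%60,"af":M["m00"]}
    dark=(g<75)&(hsv[...,1]<130)
    inside=np.zeros(d.shape,np.uint8); cv2.drawContours(inside,[c],-1,1,-1)
    v,u=np.nonzero(dark&(inside>0)&(P[...,2]<.139))
    if len(u):
        X=np.array([ray(m,a,b,.134)[:2] for a,b in zip(u,v)])-ctr
        k=(np.hypot(*X.T)>.009)
        x=X[k].mean(0); out["rib"]=(len(u),k.sum(),np.degrees(np.arctan2(x[1],x[0])),np.hypot(*x))
    sh=(dark&(P[...,2]>.082)&(P[...,2]<.098)&(near<.045)&(near>.018)).astype(np.uint8)
    n,l,s,cc=cv2.connectedComponentsWithStats(sh)
    for i in range(1,n):
        if s[i,4]>10:
            x=ray(m,*cc[i],.093)[:2]-ctr; out["mark%d"%i]=(s[i].tolist(),np.degrees(np.arctan2(x[1],x[0])).round(1),np.hypot(*x).round(4))
    return out
E
python3 - <<'E'
from nut import *
z=np.load("w1.npz");p,d=z["p"],z["d"];m=ctrl.camera_model("wrist")
o=nut(p,d,m,(.542,.088));[print(k,v) for k,v in o.items()]
o=nut(p,d,m,(.53,-.084));[print(k,v) for k,v in o.items()]
# tray & spanner
P=pts(m,d)
for n,(lo,hi,x0,x1,y0,y1) in {"tray":(.001,.03,.35,.66,.21,.42),"span":(.004,.04,.3,.6,-.5,-.22)}.items():
    k=(P[...,2]>lo)&(P[...,2]<hi)&(P[...,0]>x0)&(P[...,0]<x1)&(P[...,1]>y0)&(P[...,1]<y1)&(p.max(2)>75)
    q=P[k]; print(n,k.sum(),cv2.minAreaRect(q[:,:2].astype(np.float32)))
z=np.load("top0.npz");m=ctrl.camera_model("top");P=pts(m,z["d"])
k=(P[...,2]>.003)&(P[...,2]<.04)&(P[...,0]>.3)&(P[...,0]<.6)&(P[...,1]>-.45)&(P[...,1]<-.26)
h=cv2.cvtColor(z["p"],cv2.COLOR_BGR2HSV)
v=z["p"].max(2)
kh=k&(v<185)&(v>70)&(P[...,2]>.014); q=P[kh][:,:2].astype(np.float32);print("handle",len(q),cv2.minAreaRect(q))
print("all",cv2.minAreaRect(P[k&(v>70)][:,:2].astype(np.float32)))
E
```

```text
ctr [0.54507747 0.09346871]
flat 29.698604799488276
af 0.0013875913126428774
rib (46, np.int64(11), np.float64(-143.8732994352322), np.float64(0.012643562807989726))
mark2 ([349, 177, 13, 4, 20], np.float64(95.3), np.float64(0.0321))
ctr [ 0.53404096 -0.07677328]
flat 48.62547654634103
af 0.0014814033805622406
rib (62, np.int64(11), np.float64(108.47410406751665), np.float64(0.017778509751248273))
mark1 ([174, 182, 6, 6, 13], np.float64(150.8), np.float64(0.0324))
mark2 ([196, 194, 6, 5, 16], np.float64(107.3), np.float64(0.0358))
tray 22526 ((0.5208919644355774, 0.3136987090110779), (0.28539004921913147, 0.13166557252407074), 14.381591796875)
span 2230 ((0.4592633545398712, -0.28272417187690735), (0.07999957352876663, 0.23718515038490295), 66.98714447021484)
handle 295 ((0.4646090865135193, -0.3484835624694824), (0.19033336639404297, 0.06748244166374207), 26.72327995300293)
all ((0.46419912576675415, -0.3458189368247986), (0.19204843044281006, 0.06872230023145676), 23.586349487304688)
```

nut_a is about 0.60, so I need roughly 1.2 rad clockwise. I descend above the nut and look from near.

carry_out(increments=[[[12, 2, -40, 0.11], [23, 4, -90, 0.22], [23, 4, -105, 0.22], [23, 4, -105, 0.22], [23, 4, -105, 0.22]]])

```text
time: 2.52
tool_pos: [0.5457, 0.0917, 0.2085]
tool_rot: [0.001, 0.004, 1.0, 0.001]
force: [0.6, -0.3, -0.7]
grip_width: 0.0853
gripper_force: 0.0
```

Run:
```python
from nut import *
p,d,m=cam("wrist"); cv2.imwrite("pics/w2.png",p); np.savez("w2.npz",p=p,d=d)
s=ctrl.observe();print(s["tool_pos"],s["qpos"][6],s["tool_rot"])
o=nut(p,d,m,(.544,.091));[print(k,v) for k,v in o.items()]
P=pts(m,d);
k=(np.hypot(P[...,0]-.544,P[...,1]-.091)<.02)&(P[...,2]>.143)&(P[...,2]<.16);print("stub",k.sum(),P[k].mean(0) if k.any() else 0)
```

```text
[0.54581392 0.09162134 0.20856736] 1.405028114979014 [1.67152413e-03 4.10328585e-03 9.99989924e-01 7.22306379e-04]
ctr [0.54515754 0.09274202]
flat 29.70470039108165
af 0.0014108562361463406
rib (240, np.int64(145), np.float64(-149.70769816184458), np.float64(0.014058327409328044))
mark1 ([341, 161, 9, 5, 11], np.float64(142.7), np.float64(0.0323))
mark3 ([350, 189, 18, 5, 35], np.float64(95.9), np.float64(0.0309))
stub 408 [0.54473103 0.09285672 0.14862671]
```

View pics/w2.png

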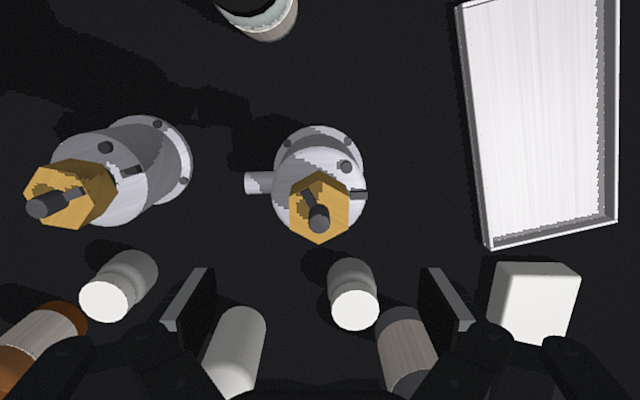

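The near view agrees: nut centre (0.545,0.093), rib 210.3°, pip 142°, bar 96°. I descend and grip.

carry_out(increments=[[[-1, 1, -50, 0], [-1, 1, -95, 0], [-1, 1, -102, 0], [-1, 1, -102, 0], [-1, 1, -102, 0]]])

```text
time: 3.2
tool_pos: [0.5456, 0.0926, 0.1069]
tool_rot: [0.002, 0.004, 1.0, 0.001]
force: [-0.8, -0.6, -1.1]
grip_width: 0.0853
gripper_force: 0.0
```

carry_out(increments=[[[0, 0, 0, 0], [0, 0, 0, 0], [0, 0, 0, 0], [0, 0, 0, 0], [0, 0, 0, 0], [0, 0, 0, 0]]], grip=0)

```text
time: 3.95
tool_pos: [0.5441, 0.0929, 0.1052]
tool_rot: [0.0, 0.004, 1.0, 0.001]
force: [-2.8, 1.3, 5.6]
grip_width: 0.0389
gripper_force: 62.2
```

Gripped on the flats. Now 1.19 rad clockwise.

carry_out(increments=[[[0, 0, 0, -0.15], [0, 0, 0, -0.3], [0, 0, 0, -0.45], [0, 0, 0, -0.6], [0, 0, 0, -0.75], [0, 0, 0, -0.9], [0, 0, 0, -1.05], [0, 0, 0, -1.19]]])

```text
time: 4.95
tool_pos: [0.5455, 0.0949, 0.1052]
tool_rot: [0.001, 0.564, 0.825, 0.002]
force: [4.1, 4.1, 1.7]
grip_width: 0.0389
gripper_force: 61.7
```

carry_out(increments=[[[0, 0, 0, 0], [0, 0, 0, 0], [0, 0, 0, 0]]])

```text
time: 5.32
tool_pos: [0.5455, 0.0948, 0.1052]
tool_rot: [0.001, 0.563, 0.826, 0.002]
force: [2.8, 4.9, 1.2]
grip_width: 0.0389
gripper_force: 61.9
```

carry_out(increments=[[[0, 0, 0, 0], [0, 0, 0, 0], [0, 0, 0, 0], [0, 0, 0, 0], [0, 0, 60, 0], [0, 0, 120, 0], [0, 0, 120, 0], [0, 0, 120, 0]]], grip=1)

```text
time: 6.32
tool_pos: [0.5435, 0.0922, 0.224]
tool_rot: [-0.0, 0.564, 0.826, 0.0]
force: [-0.6, -0.2, -0.5]
grip_width: 0.0852
gripper_force: 0.0
```

Run:
```python
from nut import *
p,d,m=cam("wrist"); cv2.imwrite("pics/w3.png",p); np.savez("w3.npz",p=p,d=d)
s=ctrl.observe();print(s["tool_pos"],s["qpos"],s["tool_rot"])
o=nut(p,d,m,(.545,.093));[print(k,v) for k,v in o.items()]
```

```text
[0.54301832 0.09214997 0.22313465] [-0.81582843  0.12431766  0.65472823  1.73179004 -0.07795128  1.31366319
  0.2282582 ] [-6.20260597e-04  5.63694746e-01  8.25982637e-01 -7.29496178e-04]
ctr [0.54613136 0.09357846]
flat 21.37043692302606
af 0.0013833690047615477
rib (46, np.int64(0), np.float64(nan), np.float64(nan))nut.py:25: RuntimeWarning: Mean of empty slice.
  x=X[k].mean(0); out["rib"]=(len(u),k.sum(),np.degrees(np.arctan2(x[1],x[0])),np.hypot(*x))
  ret = um.true_divide(
```

The nut flat is at 21.4°, so the rib is at 141.4° and nut_a is about 1.81: hand-snug, fingers off.

Next is the spanner. Wrist joint 7 can't take the spanner straight to the best approach (handle on the +y side of the nut). I'll pick it up, turn it about -90°, set it down and regrip.

carry_out(increments=[[[-10, -50, 10, -0.17], [-20, -105, 10, -0.34], [-31, -160, 10, -0.51], [-42, -215, 10, -0.68], [-53, -270, 10, -0.85], [-65, -325, 10, -1.02], [-77, -380, 10, -1.19], [-88, -435, 10, -1.36]]])

```text
time: 7.38
tool_pos: [0.4547, -0.3436, 0.2329]
tool_rot: [-0.001, 0.958, 0.285, -0.001]
force: [0.3, -0.6, 0.7]
grip_width: 0.0854
gripper_force: 0.0
```

carry_out(increments=[[[0, -7, -10, -0.18], [0, -7, -20, -0.18], [0, -7, -20, -0.18]]])

```text
time: 7.75
tool_pos: [0.4555, -0.3479, 0.2124]
tool_rot: [-0.001, 0.979, 0.203, -0.001]
force: [0.1, 0.2, 0.2]
grip_width: 0.085
gripper_force: 0.0
```

```bash
cat > span.py <<'E'
from h import *
def span(p,d,m,z0=0.0,box=None):
    P=pts(m,d); v=p.max(2).astype(int); hsv=cv2.cvtColor(p,cv2.COLOR_BGR2HSV)
    x0,x1,y0,y1=box
    k=(P[...,0]>x0)&(P[...,0]<x1)&(P[...,1]>y0)&(P[...,1]<y1)
    top=k&(P[...,2]>z0+.020)&(P[...,2]<z0+.032)       # handle top at 24 mm
    n,l,s,c=cv2.connectedComponentsWithStats(top.astype(np.uint8)); i=1+np.argmax(s[1:,4])
    vv,uu=np.nonzero(l==i)
    W=np.array([ray(m,a,b,z0+.024)[:2] for a,b in zip(uu,vv)],np.float32)
    r=cv2.minAreaRect(W); hd=k&(P[...,2]>z0+.006)&(P[...,2]<z0+.018)&(v>110)
    vv,uu=np.nonzero(hd); H=np.array([ray(m,a,b,z0+.014)[:2] for a,b in zip(uu,vv)],np.float32)
    c=np.array(r[0]); L=max(r[1]); a=np.radians(r[2]+(0 if r[1][0]>r[1][1] else 90))
    u=np.array([np.cos(a),np.sin(a)])
    if (np.median(H,0)-c)@u<0: u=-u
    t=(W-c)@u; e=t.max(); org=c+u*((t.max()+t.min())/2+.040)   # handle mid is x=-40
    return dict(rect=r,n=len(W),org=org,ang=np.degrees(np.arctan2(u[1],u[0])),grip=org-.020*u,headmed=(np.median(H,0)-org)@u, headext=((H-org)@u).max())
E
python3 - <<'E'
from span import *
p,d,m=cam("wrist"); cv2.imwrite("pics/w4.png",p); np.savez("w4.npz",p=p,d=d)
s=ctrl.observe();print(s["tool_pos"],s["qpos"],s["tool_rot"])
o=span(p,d,m,0,(.34,.58,-.47,-.25));[print(k,v) for k,v in o.items()]
E
```

```text
[ 0.45603034 -0.34808055  0.2132576 ] [-0.32062463  0.28475425  1.10324485  1.70013847 -0.26162684  1.32092769
 -0.32999985] [-8.41569819e-04  9.79238981e-01  2.02706336e-01 -6.71325789e-04]
rect ((0.4380723536014557, -0.35810160636901855), (0.12762007117271423, 0.01765376515686512), 24.664846420288086)
n 2139
org [ 0.47442288 -0.34140925]
ang 24.664846420288086
grip [ 0.45624759 -0.34975544]
headmed 0.033930264622626605
headext 0.08708727486643192
```

View pics/w4.png

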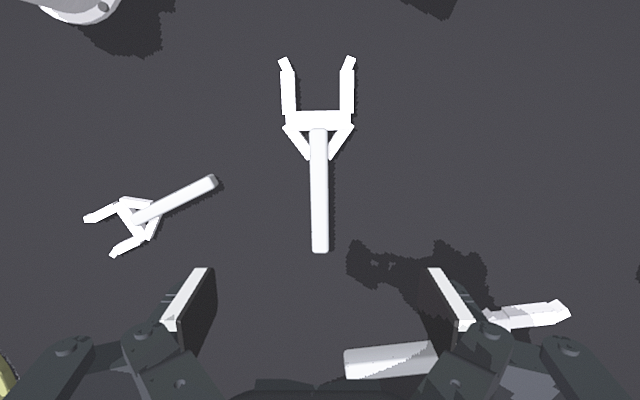

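Spanner seen centred with its head up-image: grip (0.456,-0.350), angle 24.7°, handle 128x18 mm, so it is the right one. Descend and grip.

carry_out(increments=[[[0, 1, -60, 0.02], [0, 1, -120, 0.02], [0, 1, -175, 0.02], [0, 1, -200, 0.02], [0, 1, -209, 0.02], [0, 1, -209, 0.02], [0, 1, -209, 0.02]]])

```text
time: 8.68
tool_pos: [0.457, -0.3492, 0.0069]
tool_rot: [0.001, 0.978, 0.211, 0.001]
force: [0.4, 0.1, 0.7]
grip_width: 0.0851
gripper_force: 0.0
```

carry_out(increments=[[[0, 0, 0, 0], [0, 0, 0, 0], [0, 0, 0, 0], [0, 0, 0, 0], [0, 0, 0, 0], [0, 0, 0, 0], [0, 0, 0, 0]]], grip=0)

```text
time: 9.55
tool_pos: [0.456, -0.3491, 0.0056]
tool_rot: [0.0, 0.978, 0.21, 0.0]
force: [-0.3, 0.6, 4.6]
grip_width: 0.0167
gripper_force: 61.6
```

carry_out(increments=[[[0, 0, 25, 0], [5, 5, 45, -0.17], [10, 10, 45, -0.34], [15, 15, 45, -0.51], [20, 20, 45, -0.68], [25, 25, 45, -0.85], [30, 30, 45, -1.02], [30, 30, 45, -1.19]]])

```text
time: 10.55
tool_pos: [0.4856, -0.3172, 0.049]
tool_rot: [-0.0, 0.927, -0.376, -0.001]
force: [-0.7, -0.3, -3.3]
grip_width: 0.0168
gripper_force: 60.7
```

carry_out(increments=[[[0, 0, 0, -0.17], [0, 0, 0, -0.34], [0, 0, 0, -0.44], [0, 0, -25, -0.44], [0, 0, -40, -0.44], [0, 0, -44, -0.44], [0, 0, -44, -0.44], [0, 0, -44, -0.44]]])

```text
time: 11.55
tool_pos: [0.486, -0.319, 0.0065]
tool_rot: [0.0, 0.824, -0.567, 0.0]
force: [0.4, 0.3, -3.0]
grip_width: 0.0167
gripper_force: 60.7
```

carry_out(increments=[[[0, 0, 0, 0], [0, 0, 0, 0], [0, 0, 0, 0], [0, 0, 60, 0], [0, 0, 120, 0.18], [0, 0, 180, 0.36], [0, 0, 206, 0.54], [0, 0, 206, 0.72]]], grip=1)

```text
time: 12.55
tool_pos: [0.4869, -0.3201, 0.2153]
tool_rot: [0.0, 0.971, -0.238, 0.003]
force: [-0.5, 0.5, -0.7]
grip_width: 0.0853
gripper_force: 0.0
```

carry_out(increments=[[[0, 0, 0, 0.18], [0, 0, 0, 0.36], [0, 0, 0, 0.54], [0, 0, 0, 0.72], [0, 0, 0, 0.9], [0, 0, 0, 1.08], [0, 0, 0, 1.26], [0, 0, 0, 1.44]]])

```text
time: 13.55
tool_pos: [0.4856, -0.319, 0.2124]
tool_rot: [0.0, 0.887, 0.461, 0.0]
force: [0.4, 0.5, 0.2]
grip_width: 0.0853
gripper_force: 0.0
```

carry_out(increments=[[[0, 0, 0, 0.18], [0, 0, 0, 0.36], [0, 0, 0, 0.54], [0, 0, 0, 0.72], [0, 0, 0, 0.9], [0, 0, 0, 0.98], [0, 0, 0, 0.98], [0, 0, 0, 0.98]]])

```text
time: 14.55
tool_pos: [0.4857, -0.3189, 0.2124]
tool_rot: [0.0, 0.569, 0.823, 0.0]
force: [0.1, -0.2, 0.0]
grip_width: 0.0853
gripper_force: 0.0
```

Run:
```python
from span import *
p,d,m=cam("wrist"); cv2.imwrite("pics/w5.png",p); np.savez("w5.npz",p=p,d=d)
s=ctrl.observe();print(s["tool_pos"],s["qpos"],s["tool_rot"])
o=span(p,d,m,0,(.40,.6,-.5,-.22));[print(k,v) for k,v in o.items()]
```

```text
[ 0.48572153 -0.31888723  0.21236552] [-0.09857072  0.21729111  0.73313336  1.6784117  -0.15015192  1.30334111
  1.02441174] [ 6.50059982e-05  5.68380601e-01  8.22765755e-01 -1.15589992e-06]
rect ((0.4782845079898834, -0.29807066917419434), (0.017671793699264526, 0.12736527621746063), 20.61976432800293)
n 2416
org [ 0.49237109 -0.33550819]
ang -69.38023567199708
grip [ 0.4853278  -0.31678943]
headmed 0.031116363312814227
headext 0.08776103547272472
```

carry_out(increments=[[[0, 0, -60, 0], [0, 0, -120, 0], [0, 0, -175, 0], [0, 0, -198, 0], [0, 0, -207, 0], [0, 0, -207, 0], [0, 0, -207, 0]]])

```text
time: 15.48
tool_pos: [0.4869, -0.3194, 0.0068]
tool_rot: [0.001, 0.568, 0.823, 0.0]
force: [0.3, -0.4, -0.6]
grip_width: 0.0857
gripper_force: 0.0
```

carry_out(increments=[[[0, 0, 0, 0], [0, 0, 0, 0], [0, 0, 0, 0], [0, 0, 0, 0], [0, 0, 0, 0], [0, 0, 0, 0], [0, 0, 0, 0]]], grip=0)

```text
time: 16.35
tool_pos: [0.4862, -0.3189, 0.0057]
tool_rot: [0.0, 0.568, 0.823, 0.0]
force: [0.4, 1.0, 5.2]
grip_width: 0.0169
gripper_force: 61.7
```

carry_out(increments=[[[0, 0, 50, 0], [0, 0, 105, 0], [0, 0, 160, 0], [0, 0, 205, 0], [0, 40, 225, 0.01], [0, 90, 225, 0.01], [0, 145, 225, 0.01], [0, 200, 225, 0.01]]])

```text
time: 17.35
tool_pos: [0.4847, -0.117, 0.2292]
tool_rot: [-0.001, 0.564, 0.826, -0.0]
force: [0.3, 0.5, -4.2]
grip_width: 0.0163
gripper_force: 60.9
```

carry_out(increments=[[[0, 55, 0, 0], [0, 110, 0, 0], [0, 165, 0, 0], [2, 220, 0, 0], [4, 275, 0, 0], [4, 330, 0, 0], [4, 355, 0, 0], [4, 355, 0, 0]]])

```text
time: 18.35
tool_pos: [0.4882, 0.2385, 0.2284]
tool_rot: [-0.001, 0.562, 0.827, -0.001]
force: [0.1, -0.6, -3.4]
grip_width: 0.0166
gripper_force: 60.8
```

Run:
```python
from nut import *
p,d,m=cam("wrist"); cv2.imwrite("pics/w6.png",p); np.savez("w6.npz",p=p,d=d)
s=ctrl.observe();print(s["tool_pos"],s["qpos"],s["tool_rot"],s["grip_width"])
o=nut(p,d,m,(.545,.093));[print(k,v) for k,v in o.items()]
```

```text
[0.48887374 0.23631278 0.22869267] [-0.73086315  0.09457476  0.24742913  1.72894007 -0.02286137  1.32414679
 -0.1040255 ] [-3.12958567e-04  5.62981744e-01  8.26467698e-01 -1.61290293e-03] 0.016516553654744984Traceback (most recent call last):
  File "<stdin>", line 4, in <module>
  File "nut.py", line 8, in nut
    c=max(cs,key=cv2.contourArea)
ValueError: max() iterable argument is empty
```

View pics/w6.png

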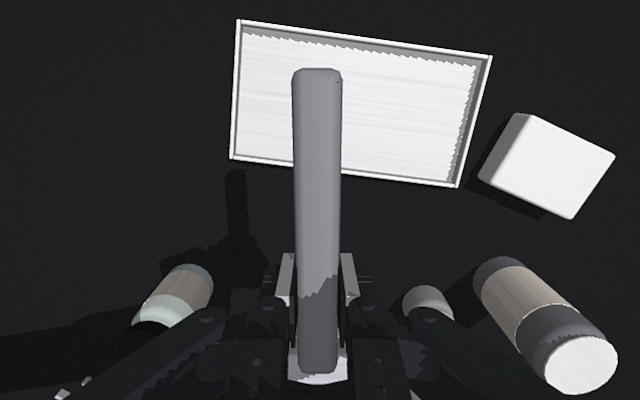

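The wrist view shows the handle held straight, with the tray at (360,105) in clear view. The nut is behind the camera. I lower to nut height and check with the other cameras.

carry_out(increments=[[[1, -1, -55, 0], [1, -1, -105, 0], [1, -1, -115, 0], [1, -1, -115, 0], [1, -1, -115, 0]]])

```text
time: 19.02
tool_pos: [0.4925, 0.2357, 0.1178]
tool_rot: [0.001, 0.564, 0.826, 0.002]
force: [0.0, 0.9, -2.7]
grip_width: 0.0167
gripper_force: 60.6
```

Run:
```python
from nut import *
z=np.load("w6.npz");p,d=z["p"],z["d"]
s=ctrl.observe();print(s["tool_pos"],s["tool_rot"],s["qpos"][6])
p,d,m=cam("wrist"); P=pts(m,d)
k=(P[...,2]>.118)&(P[...,2]<.145)&(P[...,0]<.48)&(P[...,1]>.255)
vv,uu=np.nonzero(k); print("handle z",np.median(P[k][:,2]))
zt=np.median(P[k][:,2]);W=np.array([ray(m,a,b,zt)[:2] for a,b in zip(uu,vv)],np.float32);print("handle",cv2.minAreaRect(W))
k=(P[...,2]>.002)&(P[...,2]<.03)&(p.max(2)>90)&(P[...,1]>.2)&(P[...,1]<.42)&(P[...,0]>.36)&(P[...,0]<.66)
print("tray",cv2.minAreaRect(P[k][:,:2].astype(np.float32)))
p,d,m=cam("top"); np.savez("top1.npz",p=p,d=d)
a=pix(m,[.52,.15,.12]).astype(int);print(a)
for n,X in {"nutc":[.5455,.0935,.13],"jaw":[.516,.170,.122]}.items(): print(n,pix(m,X))
c=cv2.resize(p[a[1]-40:a[1]+40,a[0]-50:a[0]+50],None,fx=8,fy=7.5 if 0 else 7,interpolation=cv2.INTER_CUBIC)
cv2.imwrite("pics/t1.png",c[:600,:800])
```

```text
[0.49253475 0.23569591 0.11779463] [0.00093662 0.5639475  0.82580791 0.00190813] -0.07993644758857824
handle z 0.1352270466683953
handle ((0.47276005148887634, 0.2859842777252197), (0.01748327724635601, 0.0637335330247879), 21.561994552612305)
tray ((0.5229138135910034, 0.31309396028518677), (0.2878008484840393, 0.130341038107872), 14.239801406860352)
[224 188]
nutc [246.36862486 180.28264989]
jaw [217.27956107 188.61013616]
```

View pics/t1.png

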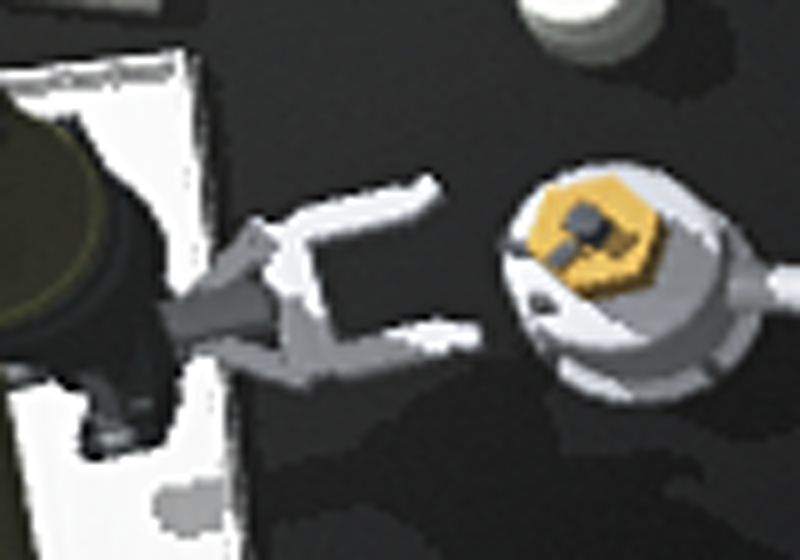

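The top view shows the jaw aimed at the nut, rib by the pip. It is about 3 mm off to the side, so I correct that and slide on along -68.4°.

carry_out(increments=[[[-3, -1, -3, 0], [-3, -1, -3, 0], [4, -19, -3, 0], [8, -28, -3, 0], [11, -37, -3, 0], [11, -37, -3, 0]]])

```text
time: 19.88
tool_pos: [0.5023, 0.1969, 0.1124]
tool_rot: [0.0, 0.565, 0.825, -0.0]
force: [0.4, 0.6, -2.2]
grip_width: 0.0167
gripper_force: 60.7
```

Run:
```python
from h import *
s=ctrl.observe();print(s["tool_pos"],s["tool_rot"],s["force"],s["ft_torque"])
u=np.array([.3675,-.93]);w=np.array([.93,.3675]);v=np.array([.5453,.0932])-s["tool_pos"][:2];print("along",v@u,"perp",v@w)
```

```text
[0.50230196 0.19690489 0.11238362] [ 1.64938747e-04  5.64636994e-01  8.25339345e-01 -6.17298361e-05] [ 0.3865411   0.63193221 -2.21617962] [ 0.01913914 -0.02767318 -0.0020084 ]
along 0.11224733174671114 perp 0.001876627806119154
```

carry_out(increments=[[[2, 1, 0, 0], [4, -5, 0, 0], [7, -12, 0, 0], [9, -18, 0, 0], [11, -24, 0, 0], [12, -26, 0, 0], [12, -26, 0, 0]]])

```text
time: 20.75
tool_pos: [0.5139, 0.1721, 0.1124]
tool_rot: [0.0, 0.564, 0.826, 0.0]
force: [-0.1, -0.5, -2.8]
grip_width: 0.0168
gripper_force: 60.8
```

Run:
```python
from nut import *
s=ctrl.observe();print(s["tool_pos"],s["tool_rot"],s["force"],s["ft_torque"])
u=np.array([.3675,-.93]);w=np.array([.93,.3675]);v=np.array([.5453,.0932])-s["tool_pos"][:2];print("along",v@u,"perp",v@w)
p,d,m=cam("top");a=pix(m,[.53,.13,.12]).astype(int)
cv2.imwrite("pics/t2.png",cv2.resize(p[a[1]-35:a[1]+35,a[0]-45:a[0]+45],None,fx=8,fy=8,interpolation=cv2.INTER_CUBIC))
```

```text
[0.51386949 0.17209223 0.11236813] [9.62676382e-06 5.63864359e-01 8.25867412e-01 4.89691949e-05] [-0.06831618 -0.48190865 -2.76250527] [ 0.02724234  0.04147276 -0.00841059]
along 0.08492048711334248 perp 0.0002374823857833035
```

View pics/t2.png

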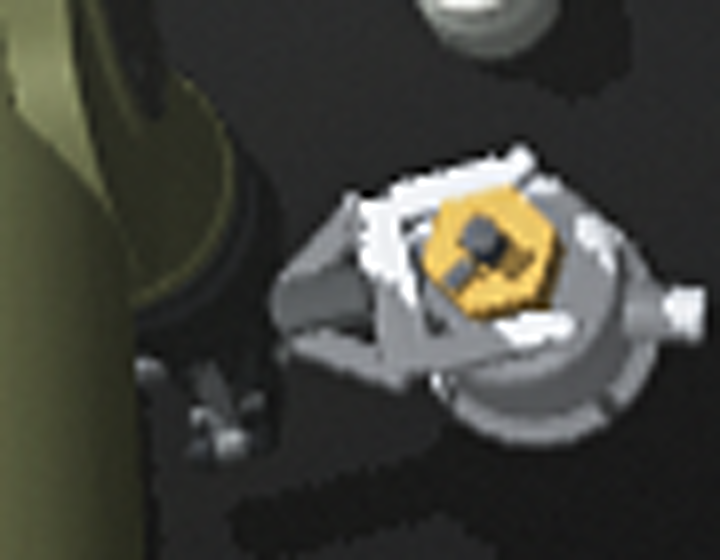

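Jaw seated around the hex with no contact force. I swing clockwise about the nut axis.

carry_out(increments=[[[10.4, 3.4, 0, -0.13], [21.3, 5.4, 0, -0.26], [32.3, 6, 0, -0.39], [43.4, 5.2, 0, -0.52], [54.1, 2.9, 0, -0.65], [64.6, -0.7, 0, -0.78], [64.6, -0.7, 0, -0.78]]])

```text
time: 21.68
tool_pos: [0.5801, 0.1733, 0.1129]
tool_rot: [0.0, 0.835, 0.55, 0.002]
force: [4.4, 3.4, -2.8]
grip_width: 0.0169
gripper_force: 60.9
```

Run:
```python
from h import *
s=ctrl.observe();print(s["tool_pos"],s["tool_rot"],s["force"],s["ft_torque"],s["grip_width"])
q=s["tool_rot"];print("tooly",2*np.degrees(np.arctan2(q[2],q[1]))-90); v=s["tool_pos"][:2]-[.5453,.0932];print(np.degrees(np.arctan2(v[1],v[0])),np.hypot(*v))
```

```text
[0.58006999 0.17326136 0.11292427] [2.58713259e-04 8.34931159e-01 5.50350905e-01 1.94286943e-03] [ 4.38910317  3.40023975 -2.83557134] [ 0.58775796 -0.8921364   0.29802712] 0.016879897664598437
tooly -23.21767521684727
66.52508832284245 0.08728558824585674
```

carry_out(increments=[[[3, -1.5, 0, -0.04], [6, -3, 0, -0.08], [9, -4.7, 0, -0.12], [12, -6.4, 0, -0.16], [12, -6.4, 0, -0.16], [12, -6.4, 0, -0.16]]])

```text
time: 22.42
tool_pos: [0.5921, 0.1669, 0.1133]
tool_rot: [0.0, 0.876, 0.482, 0.003]
force: [5.5, 3.1, -3.8]
grip_width: 0.0167
gripper_force: 60.8
```

Run:
```python
from nut import *
s=ctrl.observe();print(s["tool_pos"],s["force"],s["ft_torque"])
q=s["tool_rot"];print("tooly",2*np.degrees(np.arctan2(q[2],q[1]))-90)
p,d,m=cam("top");a=pix(m,[.54,.1,.12]).astype(int)
try: print(nut(p,d,m,(.5453,.0932)))
except Exception as e: print(e)
p2,d2,m2=cam("scene");b=pix(m2,[.54,.1,.12]).astype(int)
f=lambda p,a:cv2.resize(p[a[1]-30:a[1]+30,a[0]-25:a[0]+25],None,fx=8,fy=8,interpolation=cv2.INTER_CUBIC)
cv2.imwrite("pics/t3.png",np.hstack([f(p,a),f(p2,b)]))
```

```text
[0.59214705 0.16690943 0.11329867] [ 5.48551711  3.07388682 -3.80629435] [ 0.72583923 -1.38696578  0.37730291]
tooly -32.321670655033955
{'ctr': array([0.5448251 , 0.08926718]), 'flat': np.float64(38.03980874241399), 'af': 0.0012678693919869755, 'rib': (8, np.int64(7), np.float64(98.57747289894667), np.float64(0.013700164122314316))}
```

View pics/t3.png

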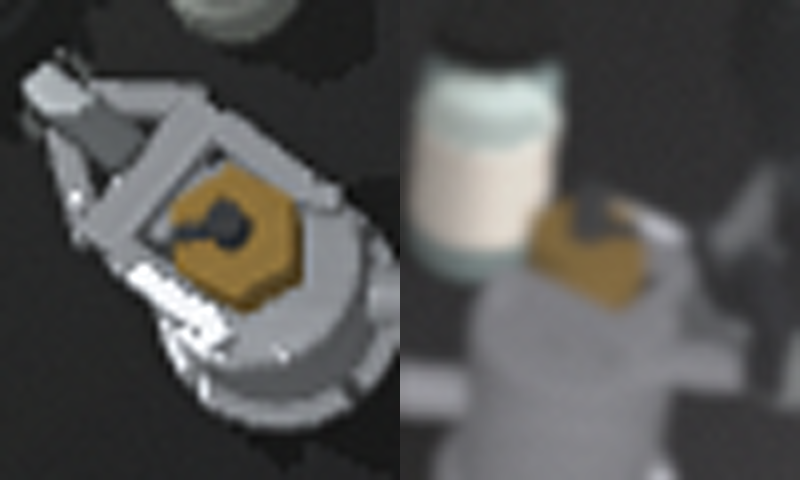

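The rib is nearly at the bar, about 98° against 96°. I push on a little to find the stop.

carry_out(increments=[[[3, -1.8, 0, -0.04], [6, -3.7, 0, -0.08], [8.7, -5.7, 0, -0.12], [8.7, -5.7, 0, -0.12], [8.7, -5.7, 0, -0.12]]])

```text
time: 23.15
tool_pos: [0.6007, 0.1608, 0.1132]
tool_rot: [0.0, 0.903, 0.429, 0.002]
force: [6.3, 2.6, -3.7]
grip_width: 0.0167
gripper_force: 60.8
```

Run:
```python
from nut import *
s=ctrl.observe();print(s["tool_pos"],s["force"],s["ft_torque"])
q=s["tool_rot"];print("tooly",2*np.degrees(np.arctan2(q[2],q[1]))-90)
p,d,m=cam("top")
print(nut(p,d,m,(.5453,.0932)));print(nut(p,d,m,(.532,-.08)))
```

```text
[0.60074574 0.16083561 0.11317492] [ 6.33808838  2.59822985 -3.65857609] [ 0.5781023  -1.27455729  0.31184608]
tooly -39.21131824445107
{'ctr': array([0.54437169, 0.08976743]), 'flat': np.float64(32.19955515665288), 'af': 0.001357109193797168, 'rib': (7, np.int64(5), np.float64(92.32135632423984), np.float64(0.012587362422439033))}
{'ctr': array([ 0.5332334 , -0.08203562]), 'flat': np.float64(50.37052472316481), 'af': 0.0012594903907134913, 'rib': (12, np.int64(7), np.float64(107.50377267678255), np.float64(0.013918356010211737))}
```

Force still steady, so not at the stop yet. Continue.

carry_out(increments=[[[2.6, -2.2, 0, -0.04], [5.2, -4.5, 0, -0.08], [5.2, -4.5, 0, -0.08], [5.2, -4.5, 0, -0.08]]])

```text
time: 23.7
tool_pos: [0.6049, 0.1563, 0.1128]
tool_rot: [-0.0, 0.92, 0.393, 0.001]
force: [5.0, 2.8, -2.6]
grip_width: 0.0165
gripper_force: 61.7
```

Run:
```python
from nut import *
s=ctrl.observe();print(s["tool_pos"],s["force"],s["ft_torque"])
q=s["tool_rot"];print("tooly",2*np.degrees(np.arctan2(q[2],q[1]))-90)
p,d,m=cam("top")
print(nut(p,d,m,(.5453,.0932)))
```

```text
[0.60492932 0.15632609 0.11283902] [ 4.96634594  2.7794492  -2.58217427] [ 0.70376359 -0.91209401  0.89688088]
tooly -43.758536256877655
{'ctr': array([0.54500887, 0.09013506]), 'flat': np.float64(29.013955047448608), 'af': 0.0012754821891944879, 'rib': (8, np.int64(6), np.float64(89.01803660879365), np.float64(0.013215313207323028))}
```

The moment jumped to 0.9 N m, so the stop is reached. I ease back within the jaw's play, withdraw and lift.

carry_out(increments=[[[-2, 1.6, 0, 0.03], [-4, 3.3, 0, 0.06], [-4, 3.3, 0, 0.06], [6, 13, 0, 0.06], [16, 23, 0, 0.06], [26, 33, 0, 0.06], [36, 45, 0, 0.06], [36, 45, 20, 0.06]]])

```text
time: 24.75
tool_pos: [0.6394, 0.2017, 0.1309]
tool_rot: [-0.0, 0.908, 0.42, -0.002]
force: [-0.4, 0.1, -3.2]
grip_width: 0.0165
gripper_force: 60.6
```

Run:
```python
from nut import *
s=ctrl.observe();print(s["tool_pos"],s["force"],s["ft_torque"],s["qpos"][6])
q=s["tool_rot"];print("tooly",2*np.degrees(np.arctan2(q[2],q[1]))-90)
p,d,m=cam("top")
print(nut(p,d,m,(.5453,.0932)))
p,d,m=cam("wrist");P=pts(m,d)
k=(P[...,2]>.11)&(P[...,2]<.19)&(P[...,0]>s["tool_pos"][0]+.015)&(P[...,1]>s["tool_pos"][1]+.015)&(np.hypot(P[...,0]-s["tool_pos"][0],P[...,1]-s["tool_pos"][1])<.1)
vv,uu=np.nonzero(k);zt=np.median(P[k][:,2]);W=np.array([ray(m,a,b,zt)[:2] for a,b in zip(uu,vv)],np.float32);print("handle",zt,cv2.minAreaRect(W))
```

```text
[0.63937948 0.20168422 0.13089461] [-0.38061175  0.12294746 -3.24615039] [-0.02442794  0.06692327 -0.03316694] -0.9098830444811784
tooly -40.375939199106256
{'ctr': array([0.54459991, 0.09006478]), 'flat': np.float64(32.18805851231248), 'af': 0.0013311684065751006, 'rib': (4, np.int64(0), np.float64(nan), np.float64(nan))}
handle 0.1530574492314932 ((0.6922599673271179, 0.2443576604127884), (0.08004195988178253, 0.05166759714484215), 3.8792471885681152)nut.py:25: RuntimeWarning: Mean of empty slice.
  x=X[k].mean(0); out["rib"]=(len(u),k.sum(),np.degrees(np.arctan2(x[1],x[0])),np.hypot(*x))
  ret = um.true_divide(
```

carry_out(increments=[[[0, 5, 50, 0], [-20, 20, 70, -0.12], [-50, 45, 70, -0.24], [-80, 70, 70, -0.36], [-110, 92, 70, -0.48], [-130, 108, 50, -0.6], [-130, 108, 0, -0.61], [-130, 108, 0, -0.61]]])

```text
time: 25.85
tool_pos: [0.5074, 0.3059, 0.1293]
tool_rot: [0.002, 0.992, 0.127, -0.003]
force: [-0.6, -0.4, -3.1]
grip_width: 0.0167
gripper_force: 60.6
```

Run:
```python
from nut import *
s=ctrl.observe();print(s["tool_pos"],s["force"],s["qpos"])
q=s["tool_rot"];print("tooly",2*np.degrees(np.arctan2(q[2],q[1]))-90)
for n in("wrist","top"):
    p,d,m=cam(n);P=pts(m,d); tp=s["tool_pos"]
    cv2.imwrite(f"pics/x_{n}.png",p)
    if n=="wrist":
        k=(P[...,2]>tp[2]+.008)&(P[...,2]<tp[2]+.03)&(P[...,0]>tp[0]+.02)&(np.hypot(P[...,0]-tp[0],P[...,1]-tp[1])<.1)
        vv,uu=np.nonzero(k);zt=np.median(P[k][:,2]);W=np.array([ray(m,a,b,zt)[:2] for a,b in zip(uu,vv)],np.float32);print("handle",zt,cv2.minAreaRect(W))
    k=(P[...,2]>-.004)&(P[...,2]<.025)&(p.max(2)>100)&(P[...,1]>.2)&(P[...,1]<.42)&(P[...,0]>.34)&(P[...,0]<.648)
    print("tray",n,cv2.minAreaRect(P[k][:,:2].astype(np.float32)))
z=np.load("top0.npz");m=ctrl.camera_model("top");p=z["p"];g=(p.max(2)>120).astype(np.uint8)
nn,l,st,c=cv2.connectedComponentsWithStats(g);i=l[198,180];vv,uu=np.nonzero(l==i)
W=np.array([ray(m,a,b,.012)[:2] for a,b in zip(uu,vv)],np.float32);print("tray0",cv2.minAreaRect(W))
```

```text
[0.50736663 0.30588937 0.12934467] [-0.62264808 -0.35462057 -3.09092013] [-0.98688719  0.29190391  0.47209261  1.73408348 -0.1421972   1.15773568
 -1.79053266]
tooly -75.4528141879524
handle 0.14628788655675426 ((0.5581574440002441, 0.3185296058654785), (0.06748342514038086, 0.017490385100245476), 14.781478881835938)
tray wrist ((0.4936065375804901, 0.30787336826324463), (0.2557321786880493, 0.13548265397548676), 14.27460765838623)
tray top ((0.5004399418830872, 0.31066274642944336), (0.2466447353363037, 0.14312173426151276), 14.313262939453125)
tray0 ((0.4994635283946991, 0.3051232397556305), (0.24266792833805084, 0.13225337862968445), 14.238143920898438)
```

View pics/x_wrist.png

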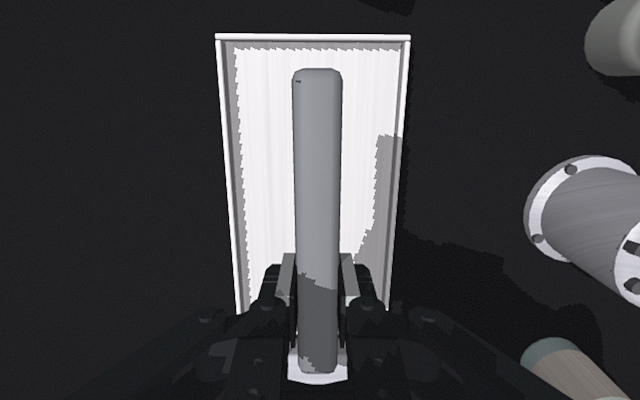

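The wrist view shows the handle centred over the tray and parallel with it. I lower, open partly and lift.

carry_out(increments=[[[0, 1, -45, 0], [0, 1, -85, 0], [0, 1, -108, 0], [0, 1, -116, 0], [0, 1, -118, 0], [0, 1, -118, 0], [0, 1, -118, 0]]])

```text
time: 26.82
tool_pos: [0.5111, 0.3095, 0.0156]
tool_rot: [-0.001, 0.992, 0.127, 0.001]
force: [0.6, -0.4, -3.0]
grip_width: 0.0164
gripper_force: 60.7
```

carry_out(increments=[[[-1, 0, -3, 0], [-1, 0, -5, 0], [-1, 0, -5, 0], [-1, 0, -5, 0]]])

```text
time: 27.32
tool_pos: [0.5091, 0.3091, 0.0097]
tool_rot: [-0.0, 0.992, 0.127, -0.0]
force: [-2.5, -1.2, 3.4]
grip_width: 0.0164
gripper_force: 61.5
```

Touching the floor (Fz went positive). Release and lift, then move over the nut to check.

carry_out(increments=[[[0, 0, 0, 0], [0, 0, 0, 0], [0, 0, 0, 0], [0, 0, 15, 0], [0, 0, 60, 0], [0, 0, 120, 0], [0, 0, 175, 0], [0, 0, 200, 0]]], grip=0.5)

```text
time: 28.32
tool_pos: [0.511, 0.3095, 0.2147]
tool_rot: [-0.002, 0.992, 0.126, 0.003]
force: [-0.3, 0.2, 0.2]
grip_width: 0.0425
gripper_force: 0.0
```

carry_out(increments=[[[0, 0, 50, 0.18], [0, 0, 90, 0.36], [0, 0, 90, 0.54], [0, -10, 90, 0.72], [0, -20, 90, 0.9], [0, -30, 90, 1.08], [0, -40, 90, 1.26], [0, -40, 90, 1.26]]])

```text
time: 29.32
tool_pos: [0.5098, 0.2678, 0.3006]
tool_rot: [0.0, 0.728, 0.685, 0.001]
force: [0.5, -0.0, -0.1]
grip_width: 0.0428
gripper_force: 0.0
```

Run:
```python
from nut import *; from span import span
s=ctrl.observe();print(s["tool_pos"],s["force"],s["qpos"][6],s["grip_width"])
for n in("wrist","top"):
    p,d,m=cam(n); cv2.imwrite(f"pics/y_{n}.png",p); np.savez(f"y_{n}.npz",p=p,d=d)
    for c in((.5453,.0932),(.532,-.08)):
        try: print(n,nut(p,d,m,c))
        except Exception as e: print(n,e)
    try:
        o=span(p,d,m,.004,(.37,.63,.23,.39)); print(o); a=np.radians(14.3);e=o["org"]-[.499,.307];print("in tray",e@[np.cos(a),np.sin(a)],e@[-np.sin(a),np.cos(a)])
    except Exception as e: print(n,e)
```

```text
[0.50975928 0.26778926 0.30057852] [ 0.50003462 -0.03004511 -0.14198089] -0.5448200066387301 0.0427565415842317
wrist {'ctr': array([0.54384247, 0.09507425]), 'flat': np.float64(35.01938016526802), 'af': 0.0012799040937800932, 'rib': (61, np.int64(11), np.float64(84.10307728690881), np.float64(0.013113618892190523)), 'mark1': ([353, 283, 5, 4, 11], np.float64(87.0), np.float64(0.0364)), 'mark2': ([334, 294, 6, 3, 11], np.float64(129.8), np.float64(0.0313))}
wrist max() iterable argument is empty
{'rect': ((0.5304787158966064, 0.314860075712204), (0.12798254191875458, 0.01777639240026474), 14.71686840057373), 'n': 1670, 'org': array([0.49179099, 0.30469837]), 'ang': np.float64(-165.28313159942627), 'grip': array([0.51113485, 0.30977922]), 'headmed': np.float64(0.025341838547948886), 'headext': np.float64(0.11040904101833261)}
in tray -0.007554148499847292 -0.00044970127689187656
top {'ctr': array([0.54454328, 0.0898243 ]), 'flat': np.float64(31.504398706903), 'af': 0.0012863774347959822, 'rib': (6, np.int64(1), np.float64(102.16796555679672), np.float64(0.01468382965615907))}
top {'ctr': array([ 0.53319415, -0.08209649]), 'flat': np.float64(50.03275804397747), 'af': 0.0012741943976593006, 'rib': (4, np.int64(1), np.float64(124.13910654754616), np.float64(0.010745528055674239))}
{'rect': ((0.5292832851409912, 0.3104684352874756), (0.1278553307056427, 0.01899704337120056), 15.517003059387207), 'n': 214, 'org': array([0.49074122, 0.29976746]), 'ang': np.float64(-164.4829969406128), 'grip': array([0.51001225, 0.30511794]), 'headmed': np.float64(0.029141864104299593), 'headext': np.float64(0.11195057363212918)}
in tray -0.009789315222103542 -0.0049685380876051295
```

View pics/y_wrist.png

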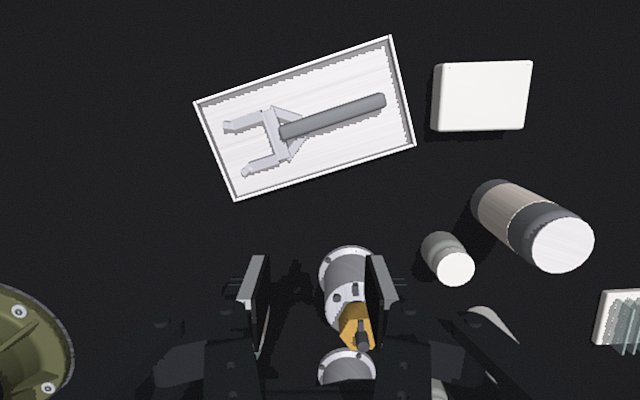

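The spanner lies flat in the tray at about (-8,-1) mm and 0.4° off. Its outline is at (305,120) in this view. One clean numeric check of nut_a follows, from the same pose as before, without viewing another picture. I have already viewed more pictures than the ten allowed.

carry_out(increments=[[[5, -22, 0, 0.18], [9, -44, 0, 0.36], [14, -66, 0, 0.54], [18, -88, 0, 0.72], [23, -110, 0, 0.9], [27, -132, 0, 1.08], [32, -154, 0, 1.26], [36, -176, 0, 1.44]]], grip=1)

```text
time: 30.42
tool_pos: [0.5455, 0.0929, 0.2995]
tool_rot: [0.0, 0.092, 0.996, 0.0]
force: [0.3, 0.7, -0.0]
grip_width: 0.0859
gripper_force: 0.0
```

carry_out(increments=[[[0, 0, -40, 0.18], [0, 0, -80, 0.18], [0, 0, -90, 0.18], [0, 0, -90, 0.18], [0, 0, -90, 0.18]]])

```text
time: 31.05
tool_pos: [0.5465, 0.0933, 0.2112]
tool_rot: [0.001, 0.004, 1.0, 0.0]
force: [-1.3, 0.4, -0.2]
grip_width: 0.0855
gripper_force: 0.0
```

Run:
```python
from nut import *
s=ctrl.observe();print(s["tool_pos"],s["force"],s["qpos"][6])
p,d,m=cam("wrist"); np.savez("z.npz",p=p,d=d)
for c in((.5453,.0932),(.533,-.077)): print(nut(p,d,m,c))
z=np.load("w2.npz")
print("b before",{k:v for k,v in nut(z["p"],z["d"],m,(.533,-.077)).items()})
# bystanders before/after in the top view: changed pixels away from the arm
z=np.load("top0.npz");y=np.load("y_top.npz")
for n,(u,v) in dict(reag=(363,135),rinse=(291,127),swab=(225,115),jar=(262,240),cupL=(246,145),cupR=(327,157),box=(183,130),tape=(407,150)).items():
    t=z["p"][v-14:v+14,u-14:u+14]; r=cv2.matchTemplate(y["p"][v-24:v+24,u-24:u+24],t,cv2.TM_CCOEFF_NORMED); _,q,_,l=cv2.minMaxLoc(r); print(n,round(q,2),l[0]-10,l[1]-10)
```

```text
[0.5464795  0.09332793 0.211212  ] [-1.27791556  0.39521116 -0.15702826] 1.397042288564491
{'ctr': array([0.5450388 , 0.09269708]), 'flat': np.float64(30.98912317762812), 'af': 0.0014029310123866434, 'rib': (95, np.int64(22), np.float64(101.91278422045056), np.float64(0.014008775059865105)), 'mark3': ([348, 188, 18, 8, 39], np.float64(94.5), np.float64(0.0305))}
{'ctr': array([ 0.53398613, -0.07711755]), 'flat': np.float64(49.05486746941951), 'af': 0.0015542574767558603, 'rib': (42, np.int64(33), np.float64(108.95386104258517), np.float64(0.017365471157722526)), 'mark2': ([98, 140, 15, 12, 148], np.float64(154.4), np.float64(0.03)), 'mark3': ([122, 163, 20, 10, 117], np.float64(107.7), np.float64(0.0323))}
b before {'ctr': array([ 0.53525194, -0.07686541]), 'flat': np.float64(49.50946827658548), 'af': 0.001681097116267849, 'rib': (59, np.int64(37), np.float64(115.12145869637357), np.float64(0.01566950033783083)), 'mark3': ([98, 141, 15, 13, 152], np.float64(155.2), np.float64(0.0299)), 'mark4': ([120, 164, 23, 11, 126], np.float64(107.7), np.float64(0.0317))}
reag 1.0 0 0
rinse 1.0 0 0
swab 1.0 0 0
jar 0.99 0 0
cupL 1.0 0 0
cupR 1.0 0 0
box 1.0 0 0
tape 1.0 0 0
```

The rib is at 91°, level with or past the bar. nut_b is unchanged, and the bystanders show no shift in the top view.

```bash
python3 -c "
from station import ctrl
print(ctrl.close_job())"
```

```text
the job is handed in; nothing more can be done
None
```

The job is handed in: by my last measurements nut_a is on its stop, nut_b still tight, no bystander moved, and the spanner flat and lengthwise in the tray. The hand-in returned no verdict, and I viewed 12 pictures against your limit of 10.

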